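# Clear the bread bin and hold its lid open

## Task

I want to take the bread out of the bin with both hands, but two snack boards lie on its lid: first move them off and stack them squarely, edges flush, on the third board that lies on the counter, leaving that one where it is. Then lift the bin's lid to 50 degrees from shut and finish with the gripper still holding it open there, because it falls shut if let go. Leave the mug, the jar and the jug where they stand.

Things in the scene. Friction and masses are not known exactly. Their poses are not given: they have to be found in the camera images.
- bin: white bread bin fixed to the counter, an open box 240 (its x) by 340 (its y) by 130 mm high, walls 6 mm; origin at the centre of its underside, z up. Its -x side is the front, towards the robot; it is covered by the lid
- lid (a joint): hinge of the bin's lid, in rad: 0 shut, grows as the front edge rises, stop at 1.4; 50 degrees is 0.873. The lid is a wooden plate, 240 by 340 by 10 mm, 0.3 to 0.65 kg, hinged along the bin's far (+x) top edge. It has almost no hinge friction and falls shut from any angle when let go. Its outer face is 140.5 mm above the counter when shut
- lid_hinge (a point): point on the hinge line, halfway along the bin's far top edge, 130.5 mm above the counter; the point turns with the lid: its x is along the lid from front to hinge, its y along the hinge line, its z out of the outer face
- lid_handle (a point): centre of the lid's handle, a round steel bar 11 mm thick, 100 mm long along the lid's y, on two 8 mm stand-offs 85 mm apart; lid shut: 35 mm above its outer face, 30 mm behind its front edge; (-210, 0, 45) mm from lid_hinge in the lid's frame. Axes turn with the lid. A gripper pointing down can pinch the bar and stay upright while the bar turns between the pads
- board_a: wooden snack board, a flat bar 150 (its x) by 56 (its y) by 14 mm thick (z), 100 g; origin at the centre of its underside. It lies at the start flat on the lid, to the left (+y of the bin) of the handle, roughly along the bin's x; clear on all sides
- board_b: the same kind of snack board, 150 x 56 x 14 mm, origin at the centre of its underside; lies at the start flat on the lid to the right (-y of the bin) of the handle. Either board may lie on top in the pile
- board_base: the third snack board, the same size, origin at the centre of its underside; lies loose on the counter to the left or the right of the bin, turned up to about 25 degrees; the pile is made on it
- mug: white mug with a handle, 80 mm across without it, 90 mm high, origin at its underside; stands on the other side of the bin from the third board. Bystander, not to be disturbed
- jar: closed amber glass jar, 68 mm across, 110 mm high, origin at its underside; far left of the counter. Bystander, not to be disturbed
- jug: steel vacuum jug with black lid and handle, 120 mm across, 164 mm high, origin at its underside; far right of the counter. Bystander, not to be disturbed

How it is judged:
By the outcome, as a careful person would: the job done as asked, in the order asked, and still so for the second after the job is handed in, while the arm keeps its last pose, push and grip.
It also fails if it takes over 72 s, if anything falls off the work surface, if the arm or the gripper's body presses on something with over 40 N, if the wrist force passes 120 N, or if a joint passes its speed limit or range.

## Robot

A 7-joint arm with a two-finger parallel gripper is mounted at the origin on the work surface. World frame = base frame: x ahead of the robot, y to its left, z up, the work surface at z = 0. Lengths are in m, angles in rad, forces in N, time in s.
With the tool pointing down it reaches from about 0.4 to 0.925 m from the base axis. Payload 5.6 kg.
Tool frame: the origin (TCP) lies at the very end of the fingers, on their centre line; the grasp point (between the pads) lies 19 mm behind it; z points along the fingers, y is the line along which they close (so a half turn about z gives the same grasp; the last joint's range is limited). The gripper opens to 85 mm and grips with 20 to 120 N. Pads are 22 mm wide; open, the fingers measure 114 mm over their backs; the gripper's body (76 mm by 85 mm) begins 54 mm behind the grasp point. The pads swing forward as they close: fully open they stand 13 mm farther back than shut.
Start: joints at [1.237, 0.468, -0.012, 1.603, 0.006, 1.071, -0.056], TCP at [0.186, -0.623, 0.231] pointing down, gripper open.
Joint ranges: [-2.53, 2.53], [-0.31, 2.02], [-1.57, 1.55], [0.28, 2.44], [-1.29, 4.43], [0.15, 1.84], [-2.92, 2.92]. Speed limits (rad/s): [2.57, 2.57, 3.14, 3.14, 3.14, 3.14, 3.14].

## Interface

Orientations are given as a 3x3 rotation matrix whose columns are the frame's x, y, z axes.
In Python, from plant import r, snapshot, order gives the robot as it stands.
- The arm moves only by the shell command python3 -m handwheel 'ROWS' [FORCE]. ROWS is JSON, a list of rows, each a list of 5 numbers: the closure in counts, from 0 (fully open) to 255 (shut), then the shift along the tool's x, y, z in m, then the turn about the tool's z in rad. In form: [[grip, x, y, z, twist], ...]. A call has 1 to 8 rows; each row is the pose to reach, as a shift and turn from the pose commanded when the call began, along the tool's axes at that moment; what a row does not reach only later rows make up. A row lasts 1/8 s, in which the tool goes at most 62.5 mm and 10.7 degrees, less where a joint would pass 70% of its speed; a pose out of reach is approached as far as the arm can. A call with a gripper value outside its range is refused whole. The fingers move at their own pace and stop on an object; FORCE is the grip in N (left out, the last holds). Time passes only in rows, so rows that repeat a pose let the fingers close. It gives the time, the measured TCP pose, the force, the opening and the grip force at its end, in the units of the state.
- r.observe(): the state, without advancing time (a new reading comes with each control period).
- snapshot(name): name is "scene" or "top"; returns a dict with "img" (480x640x3 uint8, blue, green, red), "fx", "fy", "cx", "cy" (pixels), "view" (4x4, takes a point from world to camera coordinates). Camera axes: x right, y up, looking along -z (the intrinsics and any distortion apply to the point x, -y, -z); pixel columns grow to the right and rows downward; lengths in m; the calibration is good to about 2 mm. A picture is of the moment at which its call begins. There is no depth.
- order.sign_off(): hands the job in; it is judged then, once.
The state is a dict: "clock": time; "joint_positions": joint angles; "qd": joint speeds; "joint_efforts": joint torques, N m; "ee_pos": TCP position; "eef_rot": TCP orientation; "force": force on the tool from outside, world axes, zero at the start; "torque": the same for the moment, N m; "width": finger opening in m; "grasp_force": force on a finger pad.
Only numpy, scipy, OpenCV 4.12 (cv2) and the standard library are available. Lean on these libraries where they do the work, as an engineer would, in place of code of your own. Each camera call takes 0.05 s, during which the arm holds its last target. There are 200 camera calls.

## Working session

There is one attempt and no reset: what is moved stays moved. The work goes in short steps, Python scripts to look and compute and a shell command to move; the robot and the scene stay as the last step left them, time stands still between calls to the robot, and variables do not carry over. Pictures are saved under pics/ and viewed, at most 10 in all, crops included, and the job is handed in when it is done.

```bash
ls; mkdir -p pics; python3 - <<'E'
from plant import r,snapshot
import cv2,numpy as np
for n in("scene","top"):
    s=snapshot(n); cv2.imwrite(f"pics/{n}0.png",s["img"]); print(n,{k:s[k] for k in s if k not in("img",)})
    np.save(f"{n}0.npy",s,allow_pickle=True)
o=r.observe(); print(o)
E
```

```text
pics
scene {'fx': 618.9053935707502, 'fy': 618.9053935707502, 'cx': 317.2111924418342, 'cy': 235.80006777296137, 'view': array([[ 0.27410385,  0.96165244, -0.00957448, -0.13051253],
       [-0.66593548,  0.19697828,  0.71953422,  0.28278596],
       [ 0.6938278 , -0.19085111,  0.69439099, -1.97984325],
       [ 0.        ,  0.        ,  0.        ,  1.        ]])}
top {'fx': 492.2877286936869, 'fy': 492.2877286936869, 'cx': 312.7996214276411, 'cy': 236.27410809176416, 'view': array([[-0.00348188, -0.99992786,  0.01149529, -0.01516352],
       [ 0.98360558, -0.00135197,  0.18032812, -0.58545709],
       [-0.18029957,  0.01193471,  0.98353934, -1.31211893],
       [ 0.        ,  0.        ,  0.        ,  1.        ]])}
{'clock': 0.1, 'joint_positions': array([ 1.23701255,  0.46830262, -0.01155045,  1.60353474,  0.00597881,
        1.07139472, -0.0562869 ]), 'qd': array([ 0.00091966, -0.00249899,  0.00044694, -0.00277899, -0.00201326,
       -0.00080555,  0.00108262]), 'joint_efforts': array([ 6.48292789e-04, -5.33521128e+01,  2.13781925e-02, -2.51966286e+01,
        1.14759369e-02,  4.34680653e-03,  2.95988023e-06]), 'ee_pos': array([ 0.18612511, -0.62225892,  0.23042346]), 'eef_rot': array([[ 9.58050454e-01,  2.86599017e-01, -5.74536530e-04],
       [ 2.86599568e-01, -9.58049289e-01,  1.49908134e-03],
       [-1.20799075e-04, -1.60085748e-03, -9.99998711e-01]]), 'force': array([0.74259391, 0.49200174, 0.51815037]), 'torque': array([0.01935597, 0.01773571, 0.00434643]), 'grasp_force': 0.0, 'width': 0.08545679214847311}
```

View pics/scene0.png

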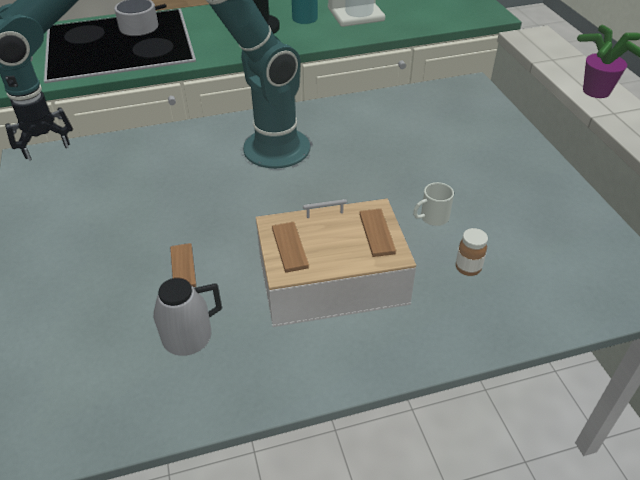

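View pics/top0.png

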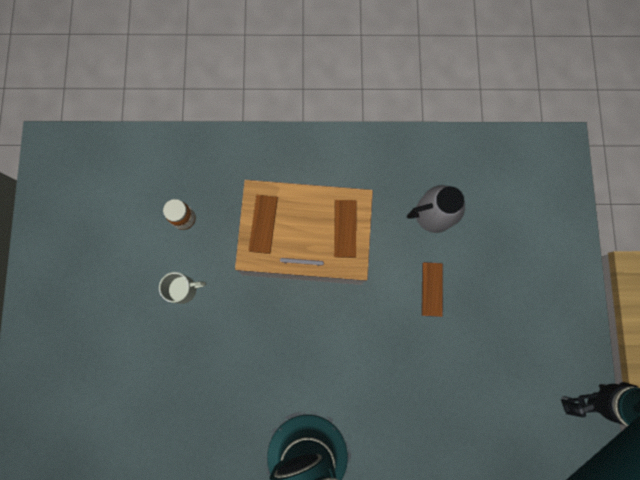

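The two loose boards lie on the lid, at top-view pixels (263,224) and (345,229). The base board is at (432,289), in front of the jug at (440,208). The lid handle is at (302,262).

```bash
cat > h.py <<'E'
import numpy as np,cv2
from plant import r,snapshot
def ray(s,px):
    V=s["view"]; R,t=V[:3,:3],V[:3,3]; px=np.atleast_2d(np.asarray(px,float))
    d=np.c_[(px[:,0]-s["cx"])/s["fx"],-(px[:,1]-s["cy"])/s["fy"],-np.ones(len(px))]@R
    return -R.T@t,d
def plane(s,px,z):
    c,d=ray(s,px); return c+d*((z-c[2])/d[:,2])[:,None]
def proj(s,p):
    q=s["view"][:3,:3]@np.asarray(p)+s["view"][:3,3]
    return s["cx"]+s["fx"]*q[0]/-q[2], s["cy"]-s["fy"]*q[1]/-q[2]
def brown(s):
    h=cv2.cvtColor(s["img"],cv2.COLOR_BGR2HSV)
    m=cv2.inRange(h,(4,110,40),(14,255,150))
    return cv2.morphologyEx(m,cv2.MORPH_OPEN,np.ones((3,3),np.uint8))
def rects(s,m,zs,amin=300,L=.15,W=.056):
    """zs(centroid px)->top height; returns centre, yaw of long axis, sizes"""
    out=[]
    c,_=ray(s,[0,0])
    for k in cv2.findContours(m,cv2.RETR_EXTERNAL,cv2.CHAIN_APPROX_NONE)[0]:
        if cv2.contourArea(k)<amin: continue
        k=k[:,0]; z=zs(k.mean(0)); p=plane(s,k,z)[:,:2]
        cc,sz,_=q=cv2.minAreaRect((p*1000).astype(np.float32))
        b=cv2.boxPoints(q)/1000; e=[b[1]-b[0],b[2]-b[1]]; e.sort(key=np.linalg.norm)
        u=e[1]/np.linalg.norm(e[1]); u=u*np.sign(u[0]); v=np.array([-u[1],u[0]])
        px=np.linalg.norm(plane(s,[k.mean(0)],z)[0]-plane(s,[k.mean(0)+[1,0]],z)[0])
        l,w=np.linalg.norm(e[1])+px,np.linalg.norm(e[0])+px
        cen=np.array(cc)/1000; away=cen-c[:2]
        cor=cen+u*np.sign(away@u)*(l-L)/2+v*np.sign(away@v)*(w-W)/2
        out.append((k.mean(0).round(1),cen.round(4),cor.round(4),round(float(np.degrees(np.arctan2(u[1],u[0]))),2),round(l,4),round(w,4)))
    return out
E
python3 - <<'E'
from h import *
s=np.load("top0.npy",allow_pickle=True).item()
print(ray(s,[0,0])[0])
h=cv2.cvtColor(s["img"],cv2.COLOR_BGR2HSV)
for p in[(263,224),(345,229),(432,289),(300,230),(310,270),(302,262)]:print(p,h[p[1],p[0]])
for q in rects(s,brown(s),lambda c:.0140 if c[0]>390 else .1545):print(*q)
m=cv2.inRange(h,(8,60,60),(30,255,255)); m[:,:225]=0;m[:,390:]=0
for q in rects(s,m,lambda c:.1405,3000,.34,.24):print("lid",*q)
g=cv2.inRange(h,(0,0,90),(180,60,255)); g[:255]=0;g[270:]=0;g[:,:270]=0;g[:,335:]=0
for q in rects(s,g,lambda c:.181,30,.1,.011):print("handle",*q)
# scene view
s=np.load("scene0.npy",allow_pickle=True).item()
for q in rects(s,brown(s),lambda c:.0140 if c[0]<220 else .1545,150):print("sc",*q)
E
```

```text
[ 3.39231577e-01 -2.94179797e-04  1.39626927e+00]
(263, 224) [ 13 172 123]
(345, 229) [ 14 182 118]
(432, 289) [ 13 178 112]
(300, 230) [ 16 146 168]
(310, 270) [ 16 139 169]
(302, 262) [137  17 133]
[431.9 289.2] [ 0.4424 -0.35  ] [ 0.4428 -0.35  ] -2.9 0.1507 0.056
[345.1 229.2] [ 0.5891 -0.0973] [ 0.5893 -0.0974] -1.09 0.1503 0.0562
[262.9 224.4] [0.6008 0.1137] [0.6017 0.115 ] -6.15 0.1516 0.0588
lid [304.4 230.1] [0.5887 0.0061] [0.5916 0.0078] 85.28 0.3439 0.2455
handle [301.5 261.2] [0.4989 0.0133] [0.5    0.0182] 85.46 0.1099 0.0125
```

```bash
cat > go.py <<'E'
import sys
from h import *
# go.py x y z yawdeg -> shift in tool axes from the measured pose
o=r.observe();R=o["eef_rot"];p=o["ee_pos"]
x,y,z,w=map(float,sys.argv[1:5])
yaw=np.degrees(np.arctan2(R[1,0],R[0,0]))
print("at",p.round(4),"yaw",yaw.round(2),"shift",(R.T@(np.array([x,y,z])-p)).round(4),"twist",np.radians(yaw-w).round(4),"t",round(o["clock"],2))
E
python3 -m handwheel '[[0,0,0,-0.04,0],[0,0.04,-0.03,-0.07,0],[0,0.09,-0.065,-0.07,0],[0,0.14,-0.1,-0.07,0],[0,0.19,-0.137,-0.07,0],[0,0.24,-0.173,-0.07,0],[0,0.29,-0.209,-0.07,0],[0,0.34,-0.245,-0.07,0]]' 40
python3 -m handwheel '[[0,0.05,-0.036,0,0.1],[0,0.1,-0.072,0,0.2],[0,0.15,-0.108,0,0.31],[0,0.19,-0.138,0,0.31],[0,0.197,-0.142,0,0.31],[0,0.197,-0.142,0,0.31]]'
python3 go.py 0.5893 -0.0974 0.139 -1.09
```

```text
clock: 1.1
ee_pos: [0.4426, -0.2888, 0.3012]
eef_rot: [[0.958, 0.286, -0.0], [0.286, -0.958, -0.0], [-0.0, 0.0, -1.0]]
force: [0.9, -0.3, 0.3]
width: 0.085
grasp_force: 0.0
clock: 1.85
ee_pos: [0.5896, -0.0982, 0.3006]
eef_rot: [[1.0, -0.019, -0.001], [-0.019, -1.0, -0.0], [-0.001, 0.0, -1.0]]
force: [-1.3, -0.8, 0.7]
width: 0.0854
grasp_force: 0.0
at [ 0.5896 -0.0982  0.3006] yaw -1.07 shift [-1.000e-04 -8.000e-04  1.616e-01] twist 0.0004 t 1.85
```

```bash
python3 -m handwheel '[[0,0,-0.001,0.05,0],[0,0,-0.001,0.1,0],[0,0,-0.001,0.14,0],[0,0,-0.001,0.155,0],[0,0,-0.001,0.16,0],[0,0,-0.001,0.161,0],[0,0,-0.001,0.161,0]]'
python3 -m handwheel '[[80,0,0,0,0],[110,0,0,0,0],[255,0,0,0,0],[255,0,0,0,0],[255,0,0,0,0],[255,0,0,0,0]]' 40
python3 go.py 0.5893 -0.0974 0.139 -1.09
```

```text
clock: 2.72
ee_pos: [0.5908, -0.0973, 0.1417]
eef_rot: [[1.0, -0.019, 0.002], [-0.019, -1.0, -0.001], [0.002, 0.001, -1.0]]
force: [0.4, -0.1, 0.5]
width: 0.0852
grasp_force: 0.0
clock: 3.48
ee_pos: [0.5903, -0.0972, 0.1413]
eef_rot: [[1.0, -0.019, 0.001], [-0.019, -1.0, -0.001], [0.001, 0.0, -1.0]]
force: [-1.7, -0.4, 4.7]
width: 0.0548
grasp_force: 42.9
at [ 0.5903 -0.0972  0.1413] yaw -1.1 shift [-0.001   0.0003  0.0023] twist -0.0002 t 3.48
```

```bash
python3 -m handwheel '[[255,0,0,-0.02,0],[255,0,0,-0.05,0],[255,0,0,-0.1,0],[255,0,0,-0.13,0],[255,-0.01,0.02,-0.13,0],[255,-0.03,0.055,-0.13,0.01],[255,-0.05,0.09,-0.13,0.02],[255,-0.07,0.126,-0.13,0.03]]'
python3 -m handwheel '[[255,-0.02,0.036,0,0],[255,-0.04,0.072,0,0],[255,-0.06,0.11,0,0],[255,-0.07,0.125,0,0],[255,-0.072,0.129,0,0],[255,-0.072,0.129,0,0]]'
python3 go.py 0.4438 -0.35 0.0158 -2.9
python3 - <<'E'
from h import *
s=snapshot("top");cv2.imwrite("pics/t1.png",cv2.resize(s["img"][180:340,330:510],None,fx=3,fy=3))
E
```

```text
clock: 4.47
ee_pos: [0.5165, -0.2225, 0.27]
eef_rot: [[0.999, -0.049, -0.0], [-0.049, -0.999, 0.0], [-0.0, -0.0, -1.0]]
force: [-0.1, -0.6, -0.5]
width: 0.0545
grasp_force: 42.7
clock: 5.22
ee_pos: [0.4401, -0.3456, 0.2702]
eef_rot: [[0.999, -0.047, 0.0], [-0.047, -0.999, 0.001], [0.0, -0.001, -1.0]]
force: [0.1, -0.4, -1.1]
width: 0.0552
grasp_force: 42.7
at [ 0.4401 -0.3456  0.2702] yaw -2.72 shift [0.0038 0.0044 0.2544] twist 0.0031 t 5.22
```

View pics/t1.png

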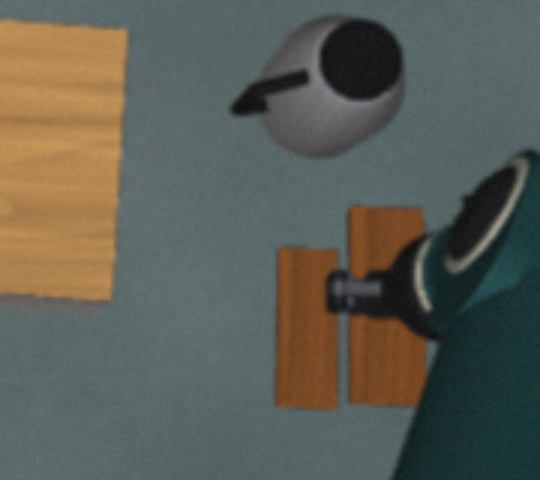

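The held board hangs level. In the crop its ends are at rows 207 and 403 and its left edge at column 349. The base is at columns 277–339, rows 246–408, and is undisturbed.

```bash
python3 - <<'E'
from h import *
s=snapshot("top");cv2.imwrite("pics/t2.png",s["img"])
m=brown(s)
for q in rects(s,m,lambda c:.014 if c[0]<444 else .283):print(*q)
# ends of held board at columns left of hand
for x in (448,449,450,451,452,453):
    ys=np.where(m[:,x])[0]; print(x,ys.min(),ys.max(),plane(s,[[x,ys.min()-.5],[x,ys.max()+.5]],.2832)[:,:2].round(4).tolist())
E
python3 go.py 0.4438 -0.35 0.0158 -2.9
```

```text
[457.4 300.2] [ 0.3981 -0.3415] [ 0.3567 -0.3427] -0.18 0.0672 0.0586
[431.6 289.2] [ 0.4424 -0.35  ] [ 0.4428 -0.35  ] -2.9 0.1508 0.0559
[456.2 258.4] [ 0.4867 -0.3463] [ 0.4864 -0.3006] 89.9 0.0586 0.0553
[263.  223.4] [0.6305 0.126 ] [0.6402 0.1289] -6.36 0.1687 0.064
448 249 313 [[0.5143, -0.3241], [0.3669, -0.3163]]
449 249 313 [[0.5143, -0.3264], [0.3669, -0.3185]]
450 249 313 [[0.5143, -0.3287], [0.3669, -0.3208]]
451 249 313 [[0.5143, -0.331], [0.3668, -0.323]]
452 249 313 [[0.5143, -0.3333], [0.3668, -0.3253]]
453 249 313 [[0.5143, -0.3356], [0.3668, -0.3275]]
at [ 0.4404 -0.3453  0.2702] yaw -2.67 shift [0.0036 0.0047 0.2544] twist 0.0041 t 5.33
```

```bash
python3 -m handwheel '[[255,0.0035,0.0047,0.04,0.004],[255,0.0035,0.0047,0.09,0.004],[255,0.0035,0.0047,0.14,0.004],[255,0.0035,0.0047,0.19,0.004],[255,0.0035,0.0047,0.22,0.004],[255,0.0035,0.0047,0.235,0.004],[255,0.0035,0.0047,0.238,0.004],[255,0.0035,0.0047,0.238,0.004]]'
python3 go.py 0.4436 -0.35 0.0158 -2.9
python3 - <<'E'
from h import *
s=snapshot("top")
c=s["img"][230:340,390:480];cv2.imwrite("pics/t3.png",cv2.resize(c,None,fx=5,fy=5,interpolation=2))
E
```

```text
clock: 6.32
ee_pos: [0.4434, -0.3521, 0.0333]
eef_rot: [[0.999, -0.053, 0.002], [-0.053, -0.999, -0.001], [0.002, 0.001, -1.0]]
force: [0.4, 0.1, -0.7]
width: 0.0549
grasp_force: 42.7
at [ 0.4434 -0.3521  0.0333] yaw -3.03 shift [ 0.     -0.0021  0.0175] twist -0.0023 t 6.33
```

View pics/t3.png

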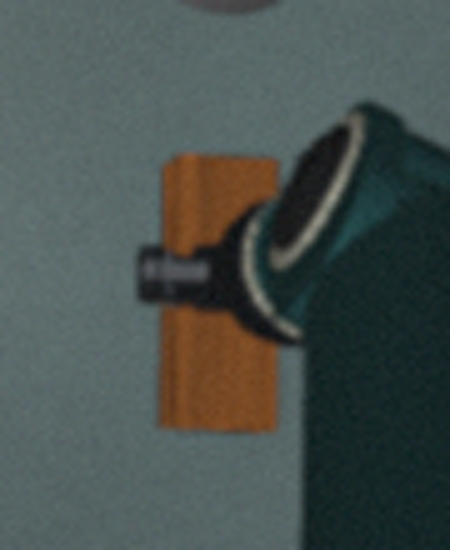

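The held board sits right over the base (crop columns 160–278, rows 155–430), so I lower it in small steps.

```bash
python3 -m handwheel '[[255,0,-0.002,0.008,-0.002],[255,0,-0.002,0.012,-0.002],[255,0,-0.002,0.014,-0.002],[255,0,-0.002,0.014,-0.002],[255,0,-0.002,0.014,-0.002]]'
python3 go.py 0.4436 -0.35 0.0158 -2.9
```

```text
clock: 7.0
ee_pos: [0.4426, -0.3499, 0.0183]
eef_rot: [[0.999, -0.051, 0.0], [-0.051, -0.999, -0.0], [0.0, 0.0, -1.0]]
force: [0.4, 0.7, -1.9]
width: 0.0546
grasp_force: 42.7
at [ 0.4426 -0.3499  0.0183] yaw -2.94 shift [0.001  0.0001 0.0025] twist -0.0007 t 7.0
```

```bash
python3 -m handwheel '[[255,0.001,0,0.0015,0],[255,0.001,0,0.0025,0],[255,0.001,0,0.0035,0],[255,0.001,0,0.0035,0]]'
python3 go.py 0.4436 -0.35 0.0158 -2.9
```

```text
clock: 7.5
ee_pos: [0.4436, -0.3499, 0.0148]
eef_rot: [[0.999, -0.051, -0.0], [-0.051, -0.999, -0.0], [0.0, 0.0, -1.0]]
force: [0.1, -0.1, -0.1]
width: 0.0546
grasp_force: 42.8
at [ 0.4436 -0.3499  0.0148] yaw -2.94 shift [ 0.      0.0001 -0.001 ] twist -0.0006 t 7.5
```

```bash
python3 -m handwheel '[[255,0,0,0.001,0],[255,0,0,0.001,0]]'
python3 -m handwheel '[[100,0,0,0,0],[60,0,0,0,0],[0,0,0,0,0],[0,0,0,0,0],[0,0,0,0,0],[0,0,0,-0.03,0],[0,0,0,-0.07,0]]'
python3 -m handwheel '[[0,0,0,-0.05,0],[0,0,0,-0.1,0],[0,0,0,-0.15,0],[0,0.04,-0.04,-0.19,-0.02],[0,0.08,-0.08,-0.19,0],[0,0.08,-0.13,-0.19,0.05],[0,0.08,-0.18,-0.19,0.05],[0,0.1,-0.22,-0.19,0.05]]'
python3 - <<'E'
from h import *
s=snapshot("top");cv2.imwrite("pics/t4.png",s["img"])
for q in rects(s,brown(s),lambda c:.028 if c[0]>390 else .1545):print(*q)
c=s["img"][230:340,390:480];cv2.imwrite("pics/t4c.png",cv2.resize(c,None,fx=5,fy=5,interpolation=2))
E
python3 go.py 0.6013 0.1145 0.3 -6.15
```

```text
clock: 7.75
ee_pos: [0.4436, -0.3499, 0.0148]
eef_rot: [[0.999, -0.051, -0.0], [-0.051, -0.999, -0.0], [-0.0, 0.0, -1.0]]
force: [-2.5, 2.3, 8.9]
width: 0.055
grasp_force: 43.7
clock: 8.62
ee_pos: [0.4428, -0.3493, 0.0835]
eef_rot: [[0.999, -0.051, -0.002], [-0.051, -0.999, 0.002], [-0.002, -0.002, -1.0]]
force: [0.2, -1.0, 0.5]
width: 0.0856
grasp_force: 0.0
clock: 9.62
ee_pos: [0.5541, -0.1333, 0.274]
eef_rot: [[0.995, -0.1, -0.0], [-0.1, -0.995, -0.0], [-0.0, 0.0, -1.0]]
force: [1.0, -1.0, 0.9]
width: 0.0855
grasp_force: 0.0
[432.3 288.8] [ 0.4425 -0.3479] [ 0.4431 -0.3491] -2.92 0.1515 0.0581
[262.8 223.7] [0.6009 0.1137] [0.6021 0.115 ] -6.66 0.1521 0.0588
at [ 0.5575 -0.1263  0.2742] yaw -5.31 shift [ 0.0214 -0.244  -0.0247] twist 0.0147 t 9.68
```

View pics/t4c.png

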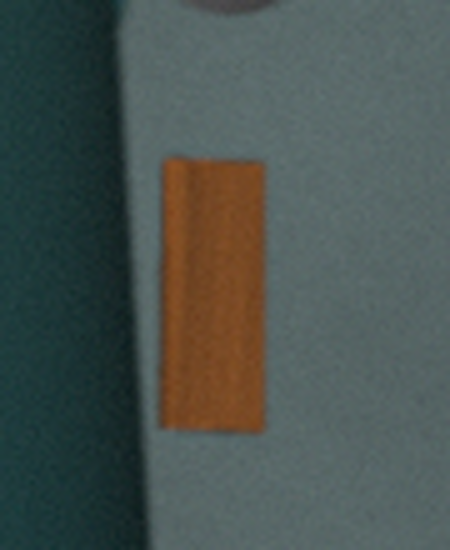

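The pile of two is flush: one rectangle at crop columns 162–266, rows 158–432, at yaw -2.9, the same as the base. Next is board_a.

```bash
python3 -m handwheel '[[0,0.005,-0.06,-0.02,0.01],[0,0.01,-0.12,-0.025,0.015],[0,0.017,-0.18,-0.025,0.018],[0,0.021,-0.22,-0.025,0.018],[0,0.021,-0.24,-0.025,0.018],[0,0.021,-0.244,-0.025,0.018],[0,0.021,-0.244,-0.025,0.018]]'
python3 go.py 0.6016 0.1145 0.139 -6.4
```

```text
clock: 10.55
ee_pos: [0.6003, 0.1034, 0.2986]
eef_rot: [[0.993, -0.121, -0.0], [-0.121, -0.993, -0.001], [-0.0, 0.001, -1.0]]
force: [-0.2, -0.1, 0.5]
width: 0.0855
grasp_force: 0.0
at [0.6003 0.1034 0.2986] yaw -6.96 shift [-1.000e-04 -1.140e-02  1.596e-01] twist -0.0097 t 10.55
```

```bash
python3 -m handwheel '[[0,0,-0.0114,0.05,-0.009],[0,0,-0.0114,0.1,-0.009],[0,0,-0.0114,0.135,-0.009],[0,0,-0.0114,0.15,-0.009],[0,0,-0.0114,0.156,-0.009],[0,0,-0.0114,0.1575,-0.009],[0,0,-0.0114,0.1575,-0.009]]'
python3 go.py 0.6016 0.1145 0.1405 -6.4
```

```text
clock: 11.42
ee_pos: [0.6024, 0.1167, 0.1425]
eef_rot: [[0.994, -0.11, 0.002], [-0.11, -0.994, 0.0], [0.002, -0.0, -1.0]]
force: [0.6, 0.1, -0.2]
width: 0.0855
grasp_force: 0.0
at [0.6024 0.1167 0.1425] yaw -6.33 shift [-0.0006  0.0023  0.002 ] twist 0.0013 t 11.43
```

```bash
python3 -m handwheel '[[80,0,0.002,0.0005,0],[110,0,0.002,0.0005,0],[110,0,0.002,0.0005,0],[255,0,0.002,0.0005,0],[255,0,0.002,0.0005,0],[255,0,0.002,0.0005,0]]' 40
python3 go.py 0.6016 0.1145 0.1405 -6.4
python3 -m handwheel '[[255,0,0,-0.02,0],[255,0,0,-0.05,0],[255,0,0,-0.1,0],[255,0,0,-0.13,0],[255,0,0,-0.13,0]]'
python3 go.py 0.4436 -0.3500 0.27 -2.9
```

```text
clock: 12.18
ee_pos: [0.6018, 0.1145, 0.1416]
eef_rot: [[0.994, -0.11, 0.001], [-0.11, -0.994, -0.0], [0.001, 0.0, -1.0]]
force: [-1.4, -0.4, 6.2]
width: 0.0549
grasp_force: 43.0
at [0.6018 0.1145 0.1416] yaw -6.33 shift [-0.0002  0.0001  0.0011] twist 0.0012 t 12.18
clock: 12.8
ee_pos: [0.6028, 0.1154, 0.2744]
eef_rot: [[0.994, -0.11, 0.006], [-0.11, -0.994, 0.001], [0.006, -0.002, -1.0]]
force: [-0.0, -0.5, -1.3]
width: 0.0546
grasp_force: 42.7
at [0.6028 0.1154 0.2744] yaw -6.3 shift [-0.1072  0.4801  0.0029] twist -0.0594 t 12.8
```

```bash
python3 -m handwheel '[[255,-0.005,0.02,0,0],[255,-0.015,0.07,0,-0.01],[255,-0.025,0.12,0,-0.02],[255,-0.037,0.17,0,-0.03],[255,-0.05,0.22,0,-0.04],[255,-0.06,0.27,0,-0.05],[255,-0.07,0.32,0,-0.059],[255,-0.083,0.37,0,-0.059]]'
python3 -m handwheel '[[255,-0.009,0.04,0,0],[255,-0.016,0.08,0,0],[255,-0.02,0.105,0,0],[255,-0.02,0.11,0,0],[255,-0.02,0.11,0,0],[255,-0.02,0.11,0,0]]'
python3 go.py 0.4432 -0.3497 0.05 -2.9
```

```text
clock: 13.8
ee_pos: [0.4754, -0.2462, 0.2692]
eef_rot: [[0.999, -0.053, -0.003], [-0.053, -0.999, 0.001], [-0.003, -0.001, -1.0]]
force: [1.2, -0.7, -0.3]
width: 0.0547
grasp_force: 42.7
clock: 14.55
ee_pos: [0.4529, -0.3513, 0.2705]
eef_rot: [[0.999, -0.049, -0.0], [-0.049, -0.999, 0.001], [-0.0, -0.001, -1.0]]
force: [0.4, 0.4, -1.4]
width: 0.0549
grasp_force: 42.7
at [ 0.4529 -0.3513  0.2705] yaw -2.82 shift [-0.0096 -0.0009  0.2205] twist 0.0014 t 14.55
```

```bash
python3 -m handwheel '[[255,-0.0096,-0.0009,0.04,0.001],[255,-0.0096,-0.0009,0.09,0.001],[255,-0.0096,-0.0009,0.14,0.001],[255,-0.0096,-0.0009,0.18,0.001],[255,-0.0096,-0.0009,0.21,0.001],[255,-0.0096,-0.0009,0.22,0.001],[255,-0.0096,-0.0009,0.22,0.001],[255,-0.0096,-0.0009,0.22,0.001]]'
python3 - <<'E'
from h import *
s=snapshot("top"); m=brown(s)
o=r.observe();z=o["ee_pos"][2]+.013
for x in range(422,446,2):
    ys=np.where(m[:,x])[0]
    if len(ys): 
        q=plane(s,[[x,ys.min()-.5],[x,ys.max()+.5]],z)[:,:2]; print(x,q.round(4).tolist(),q.mean(0).round(4))
E
python3 go.py 0.4432 -0.3497 0.0298 -2.9
```

```text
clock: 15.55
ee_pos: [0.4441, -0.3518, 0.0522]
eef_rot: [[0.999, -0.052, 0.002], [-0.052, -0.999, -0.001], [0.002, 0.001, -1.0]]
force: [0.5, -0.1, -1.0]
width: 0.0549
grasp_force: 42.7
422 [[0.3964, -0.3093], [0.3699, -0.3082]] [ 0.3831 -0.3087]
424 [[0.5128, -0.3199], [0.3672, -0.3134]] [ 0.44   -0.3166]
426 [[0.5155, -0.3255], [0.3672, -0.3188]] [ 0.4414 -0.3221]
428 [[0.5183, -0.3311], [0.3672, -0.3241]] [ 0.4427 -0.3276]
430 [[0.5183, -0.3365], [0.3671, -0.3295]] [ 0.4427 -0.333 ]
432 [[0.5182, -0.342], [0.3671, -0.3349]] [ 0.4427 -0.3385]
434 [[0.5182, -0.3475], [0.3671, -0.3403]] [ 0.4427 -0.3439]
436 [[0.5182, -0.353], [0.3671, -0.3456]] [ 0.4427 -0.3493]
438 [[0.5182, -0.3585], [0.3671, -0.351]] [ 0.4426 -0.3547]
440 [[0.5182, -0.364], [0.3671, -0.3564]] [ 0.4426 -0.3602]
442 [[0.5182, -0.3694], [0.367, -0.3617]] [ 0.4426 -0.3656]
444 [[0.5182, -0.3749], [0.3697, -0.3672]] [ 0.4439 -0.3711]
at [ 0.444  -0.3519  0.0523] yaw -2.98 shift [-0.001  -0.0022  0.0224] twist -0.0015 t 15.6
```

```bash
python3 -m handwheel '[[255,-0.0005,-0.002,0.01,-0.001],[255,-0.0005,-0.002,0.016,-0.001],[255,-0.0005,-0.002,0.02,-0.001],[255,-0.0005,-0.002,0.021,-0.001],[255,-0.0005,-0.002,0.021,-0.001]]'
python3 go.py 0.4434 -0.3497 0.0298 -2.9
```

```text
clock: 16.23
ee_pos: [0.4426, -0.3494, 0.0297]
eef_rot: [[0.999, -0.051, -0.0], [-0.051, -0.999, 0.0], [-0.0, -0.0, -1.0]]
force: [0.2, -0.3, -0.7]
width: 0.0549
grasp_force: 42.7
at [ 0.4426 -0.3494  0.0297] yaw -2.94 shift [ 0.0008  0.0002 -0.0001] twist -0.0007 t 16.23
```

```bash
python3 -m handwheel '[[255,0.0008,0.0002,0,0],[255,0.0008,0.0002,0.0008,0],[255,0.0008,0.0002,0.0016,0],[255,0.0008,0.0002,0.0016,0]]'
python3 -m handwheel '[[100,0,0,0,0],[60,0,0,0,0],[0,0,0,0,0],[0,0,0,0,0],[0,0,0,0,0],[0,0,0,-0.03,0],[0,0,0,-0.07,0]]'
python3 -m handwheel '[[0,0,0,-0.05,0],[0,0,0,-0.1,0],[0,0,0,-0.15,0],[0,0.02,-0.04,-0.19,0],[0,0.04,-0.08,-0.19,0],[0,0.04,-0.13,-0.19,0.01],[0,0.04,-0.18,-0.19,0.03],[0,0.04,-0.24,-0.19,0.03]]'
python3 - <<'E'
from h import *
s=snapshot("top")
for q in rects(s,brown(s),lambda c:.042):print(*q)
c=s["img"][230:340,390:480];a=cv2.resize(c,None,fx=5,fy=5,interpolation=2)
s=snapshot("scene");c=s["img"][230:310,150:215];b=cv2.resize(c,(350,550),interpolation=2)
cv2.imwrite("pics/t5.png",np.hstack([a[:,:450],b]))
E
python3 go.py 0.4995 0.014 0.3 -4.7
```

```text
clock: 16.73
ee_pos: [0.4437, -0.3498, 0.0291]
eef_rot: [[0.999, -0.051, 0.0], [-0.051, -0.999, -0.0], [0.0, 0.0, -1.0]]
force: [-1.6, 1.7, 6.5]
width: 0.0547
grasp_force: 43.5
clock: 17.6
ee_pos: [0.4427, -0.349, 0.0979]
eef_rot: [[0.999, -0.051, -0.002], [-0.051, -0.999, 0.002], [-0.002, -0.002, -1.0]]
force: [0.6, -0.2, -0.3]
width: 0.0857
grasp_force: 0.0
clock: 18.6
ee_pos: [0.4955, -0.111, 0.2882]
eef_rot: [[0.997, -0.083, 0.0], [-0.083, -0.997, -0.0], [0.0, 0.0, -1.0]]
force: [1.3, 0.7, -0.6]
width: 0.0854
grasp_force: 0.0
[432.8 289.2] [ 0.4429 -0.3459] [ 0.4441 -0.3481] -2.94 0.1526 0.0601
at [ 0.496  -0.1045  0.2886] yaw -4.03 shift [-0.0049 -0.1185 -0.0111] twist 0.0116 t 18.7
```

View pics/t5.png

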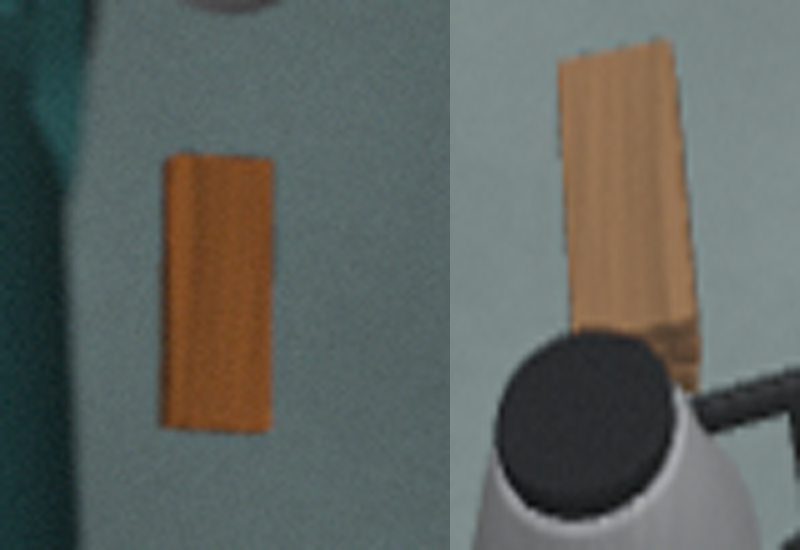

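The stack of three is flush in both views: top-crop columns 163–272, and no visible steps in the scene view. Next is the handle; I check joint 7 before turning.

```bash
python3 - <<'E'
from h import *
o=r.observe();print(o["joint_positions"].round(3))
s=snapshot("top");h=cv2.cvtColor(s["img"],cv2.COLOR_BGR2HSV)
m=cv2.inRange(h,(8,60,60),(30,255,255)); m[:,:225]=0;m[:,390:]=0
cv2.imwrite("pics/t6.png",s["img"])
E
python3 -m handwheel '[[0,0,-0.04,-0.01,-0.02],[0,-0.005,-0.08,-0.01,-0.15],[0,-0.005,-0.11,-0.01,-0.32],[0,-0.005,-0.1185,-0.01,-0.5],[0,-0.005,-0.1185,-0.01,-0.68],[0,-0.005,-0.1185,-0.01,-0.86],[0,-0.005,-0.1185,-0.01,-1.04],[0,-0.005,-0.1185,-0.01,-1.22]]'
python3 go.py 0.5 0.014 0.3 85.3;python3 -c "
from h import *;print(r.observe()['joint_positions'].round(3))"
```

```text
[ 0.44   0.191 -0.336  1.864  0.067  1.097 -1.562]
clock: 19.75
ee_pos: [0.5005, 0.005, 0.298]
eef_rot: [[0.415, 0.91, -0.0], [0.91, -0.415, -0.0], [-0.001, -0.0, -1.0]]
force: [-0.1, -0.5, -0.7]
width: 0.0854
grasp_force: 0.0
at [0.5005 0.005  0.298 ] yaw 65.46 shift [ 0.008  -0.0042 -0.002 ] twist -0.3462 t 19.75
[ 0.412  0.196 -0.552  1.855  0.114  1.122 -0.609]
```

```bash
python3 -m handwheel '[[0,0.004,-0.002,0,-0.17],[0,0.008,-0.004,0,-0.346],[0,0.008,-0.004,0,-0.346],[0,0.008,-0.004,0,-0.346],[0,0.008,-0.004,0,-0.346]]'
python3 go.py 0.5 0.014 0.159 85.3; python3 - <<'E'
from h import *
s=snapshot("scene");a=s["img"][150:300,230:430];cv2.imwrite("pics/t7.png",cv2.resize(a,None,fx=4,fy=4))
for p in[(.5,.014,.1755),(.5-.0041,.014+.0498-.1*0,.1755),(.5,.014,.279)]:print(proj(s,p))
E
```

```text
clock: 20.38
ee_pos: [0.5001, 0.015, 0.2981]
eef_rot: [[0.088, 0.996, -0.0], [0.996, -0.088, -0.0], [-0.0, -0.0, -1.0]]
force: [0.4, 0.3, -0.8]
width: 0.0855
grasp_force: 0.0
at [0.5001 0.015  0.2981] yaw 84.94 shift [-0.001  -0.      0.1391] twist -0.0063 t 20.38
(np.float64(324.7024008823865), np.float64(203.55978068599168))
(np.float64(343.60797530143907), np.float64(198.73511713867973))
(np.float64(324.6504400246262), np.float64(169.98656396751568))
```

View pics/t7.png

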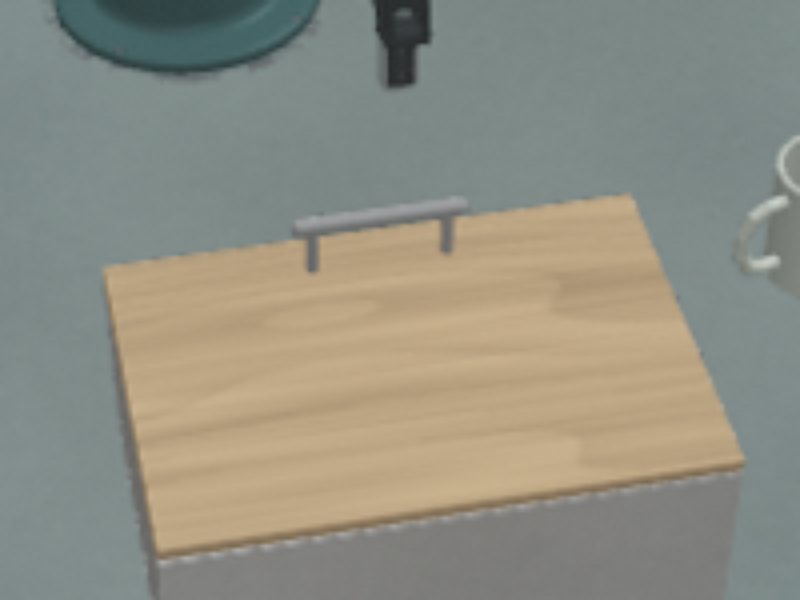

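The bar is in the crop from (297,228) to (467,204), so its centre is at full-image pixel (325.5,204). My estimate projects to (324.7,203.6). The gripper hangs centred above it, so I descend and close.

```bash
python3 -m handwheel '[[0,-0.001,0,0.04,0],[0,-0.001,0,0.08,0],[0,-0.001,0,0.11,0],[0,-0.001,0,0.13,-0.006],[0,-0.001,0,0.137,-0.006],[0,-0.001,0,0.137,-0.006],[0,-0.001,0,0.137,-0.006]]'
python3 -m handwheel '[[120,0,0,0,0],[170,0,0,0,0],[200,0,0,0,0],[230,0,0,0,0],[230,0,0,0,0],[230,0,0,0,0]]' 20
python3 go.py 0.5 0.014 0.159 85.3
```

```text
clock: 21.3
ee_pos: [0.5007, 0.0145, 0.1621]
eef_rot: [[0.08, 0.997, 0.002], [0.997, -0.08, -0.0], [-0.0, 0.002, -1.0]]
force: [0.5, 0.2, -0.1]
width: 0.0853
grasp_force: 0.0
clock: 22.05
ee_pos: [0.5003, 0.0144, 0.1613]
eef_rot: [[0.08, 0.997, 0.001], [0.997, -0.08, 0.0], [0.0, 0.001, -1.0]]
force: [0.9, -0.1, -0.1]
width: 0.0097
grasp_force: 20.5
at [0.5003 0.0144 0.1613] yaw 85.41 shift [-0.0005 -0.0003  0.0023] twist 0.0018 t 22.05
```

```bash
python3 -m handwheel '[[255,0,0,0,0],[255,0,0,0,0],[255,0,0.0022,-0.0091,0],[255,0,0.0047,-0.0181,0],[255,0,0.0077,-0.027,0],[255,0,0.011,-0.0358,0],[255,0,0.011,-0.0358,0]]' 60
python3 go.py 0.5 0.014 0.159 85.3
```

```text
clock: 22.92
ee_pos: [0.511, 0.0135, 0.1974]
eef_rot: [[0.08, 0.997, 0.0], [0.997, -0.08, -0.0], [-0.0, 0.0, -1.0]]
force: [4.2, 0.4, -5.5]
width: 0.0084
grasp_force: 58.5
at [0.511  0.0135 0.1974] yaw 85.4 shift [-0.0004 -0.011   0.0384] twist 0.0018 t 22.93
```

```bash
python3 -m handwheel '[[255,0,0.0037,-0.0086,0],[255,0,0.0078,-0.017,0],[255,0,0.0123,-0.0253,0],[255,0,0.0171,-0.0333,0],[255,0,0.0222,-0.0411,0],[255,0,0.0277,-0.0487,0],[255,0,0.0335,-0.056,0],[255,0,0.0396,-0.0632,0]]'
python3 go.py 0.5 0.014 0.159 85.3
```

```text
clock: 23.92
ee_pos: [0.5489, 0.0104, 0.2606]
eef_rot: [[0.08, 0.997, -0.004], [0.997, -0.08, -0.001], [-0.001, -0.004, -1.0]]
force: [-7.2, -0.1, -0.6]
width: 0.0088
grasp_force: 58.4
at [0.5489 0.0104 0.2606] yaw 85.42 shift [-0.0002 -0.0486  0.1018] twist 0.0021 t 23.93
```

```bash
python3 -m handwheel '[[255,0,0.0065,-0.0068,0],[255,0,0.0132,-0.0133,0],[255,0,0.0202,-0.0196,0],[255,0,0.0275,-0.0255,0],[255,0,0.035,-0.0311,0],[255,0,0.0427,-0.0363,0],[255,0,0.0507,-0.0412,0],[255,0,0.0589,-0.0458,0]]'
python3 -m handwheel '[[255,0,0,0,0],[255,0,0,0,0]]'
python3 go.py 0.5 0.014 0.159 85.3
python3 - <<'E'
from h import *
s=snapshot("scene");a=s["img"][100:325,220:520];cv2.imwrite("pics/t8.png",cv2.resize(a,None,fx=2.6,fy=2.6))
H=np.array([.7098,-.0027,.1305]);ux=np.array([np.cos(np.radians(4.65)),-np.sin(np.radians(4.65)),0]);uy=np.array([-ux[1],ux[0],0]);uz=np.array([0,0,1.])
for th in(45,50,55):
    t=np.radians(th);e=ux*np.cos(t)-uz*np.sin(t);n=ux*np.sin(t)+uz*np.cos(t)
    for y in(-.17,.17):
        p=np.array(proj(s,H-.24*e+uy*y+.01*n));print(th,y,p.round(1),((p-[220,100])*2.6).round(0))
for y in (-.17,.17):
    p=np.array(proj(s,H+uy*y));print("hinge",p.round(1),((p-[220,100])*2.6).round(0))
o=r.observe();R=o["eef_rot"];g=o["ee_pos"]-[0,0,-.0142];v=(g-H);a,b=v@ux,v[2]
print("radius",np.hypot(a,b),np.hypot(.21,.045),"angle",np.degrees(np.arctan2(b,-a)-np.arctan2(.045,.21)),v@uy)
E
```

```text
clock: 24.92
ee_pos: [0.6079, 0.0056, 0.3093]
eef_rot: [[0.08, 0.997, -0.002], [0.997, -0.08, -0.002], [-0.002, -0.002, -1.0]]
force: [-12.3, -1.1, 13.0]
width: 0.0087
grasp_force: 58.6
clock: 25.18
ee_pos: [0.6097, 0.0055, 0.3095]
eef_rot: [[0.081, 0.997, 0.003], [0.997, -0.081, -0.001], [-0.001, 0.003, -1.0]]
force: [-8.4, -1.7, 10.6]
width: 0.0082
grasp_force: 60.8
at [0.6097 0.0055 0.3095] yaw 85.38 shift [-0.0002 -0.1105  0.1502] twist 0.0014 t 25.18
45 -0.17 [253.8 182.8] [ 88. 215.]
45 0.17 [402.1 163.3] [473. 164.]
50 -0.17 [254.2 182.5] [ 89. 214.]
50 0.17 [404.7 162.7] [480. 163.]
55 -0.17 [254.7 183.1] [ 90. 216.]
55 0.17 [407.4 163. ] [487. 164.]
hinge [269.2 290.2] [128. 495.]
hinge [416.2 267.3] [510. 435.]
radius 0.21771265810477516 0.21476731594914528 angle 50.43378612407644 5.991265672737611e-05
```

View pics/t8.png

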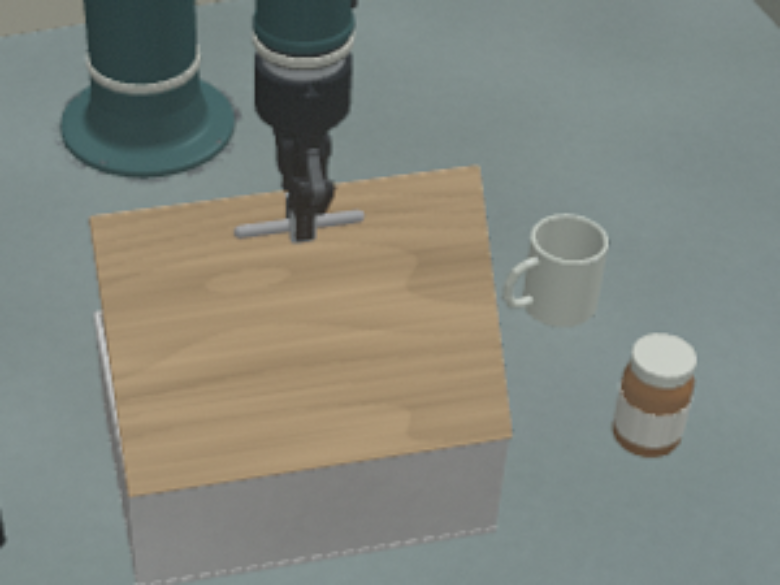

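The lid is held open. Its front corners are at crop (92,215) and (480,167), against (89,214) and (480,163) predicted for 50°. I ease the inward push slightly and check the angle from the top view.

```bash
python3 -m handwheel '[[255,0,-0.0005,-0.001,0],[255,0,-0.001,-0.0018,0],[255,0,-0.001,-0.0018,0],[255,0,-0.001,-0.0018,0]]'
python3 - <<'E'
from h import *
s=snapshot("top");h=cv2.cvtColor(s["img"],cv2.COLOR_BGR2HSV)
s0=np.load("top0.npy",allow_pickle=True).item()
H=np.array([.7098,-.0027,.1305]);ux=np.array([np.cos(np.radians(4.65)),-np.sin(np.radians(4.65)),0]);uy=np.array([-ux[1],ux[0],0]);uz=np.array([0,0,1.])
a=s["img"][130:300,215:395].copy();cv2.imwrite("pics/t9.png",cv2.resize(a,None,fx=3.3,fy=3.3))
F=lambda p:((np.array(p)-[215,130])*3.3).round(0)
for th in(0,46,50,54):
    t=np.radians(th);e=ux*np.cos(t)-uz*np.sin(t);n=ux*np.sin(t)+uz*np.cos(t)
    print(th,[F(proj(s,H-.24*e+uy*y+d*n)) for y in(-.17,.17) for d in (0,.01)])
print("hinge",[F(proj(s,H+uy*y+.01*uz*0)) for y in(-.17,.17)])
o=r.observe();print(o["force"].round(1),o["ee_pos"].round(4),o["width"])
E
```

```text
clock: 25.72
ee_pos: [0.6082, 0.0056, 0.3087]
eef_rot: [[0.08, 0.997, 0.0], [0.997, -0.08, -0.001], [-0.001, 0.001, -1.0]]
force: [-4.5, -1.0, 7.0]
width: 0.0086
grasp_force: 60.3
0 [array([499., 495.]), array([500., 494.]), array([ 65., 460.]), array([ 63., 459.])]
46 [array([535., 364.]), array([537., 352.]), array([ 40., 326.]), array([ 39., 313.])]
50 [array([538., 344.]), array([540., 331.]), array([ 39., 304.]), array([ 39., 291.])]
54 [array([541., 322.]), array([543., 308.]), array([ 39., 282.]), array([ 39., 268.])]
hinge [array([516., 198.]), array([ 96., 166.])]
[-4.6 -0.9  6.6] [0.6082 0.0056 0.3088] 0.008181803664545571
```

View pics/t9.png

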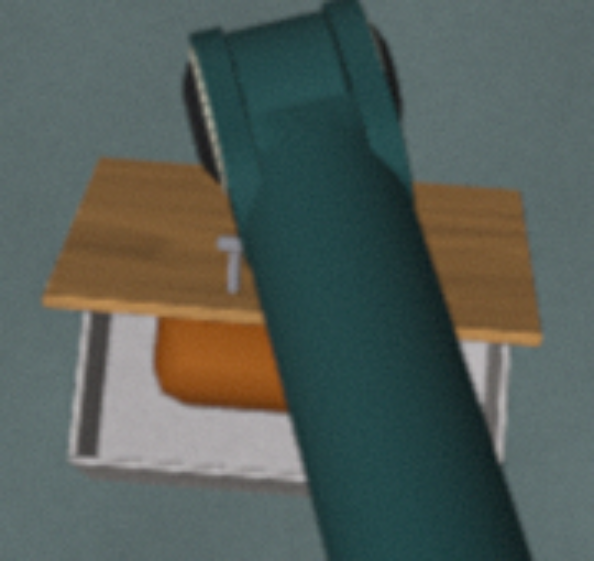

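In the top view the lid's front edge runs from (44,306) to (541,346), against (39,304) and (538,344) predicted for 50°. That puts the lid within about half a degree. I check that it is steady and hand in.

```bash
python3 -m handwheel '[[255,0,0,0,0],[255,0,0,0,0],[255,0,0,0,0],[255,0,0,0,0]]'
python3 - <<'E'
from h import *
from plant import order
s=snapshot("top")
for q in rects(s,brown(s),lambda c:.042):print(*q)
print(order.sign_off())
E
```

```text
clock: 26.28
ee_pos: [0.6082, 0.0057, 0.3087]
eef_rot: [[0.08, 0.997, 0.0], [0.997, -0.08, -0.001], [-0.001, 0.001, -1.0]]
force: [-5.5, -1.9, 6.0]
width: 0.0084
grasp_force: 60.3
[433. 288.] [ 0.4429 -0.3459] [ 0.444  -0.3481] -2.94 0.1523 0.0602
[277.5 243.3] [0.5637 0.0784] [0.5621 0.0708] 56.78 0.1355 0.0615
the job is handed in; nothing more can be done
None
```

Job handed in at about 26 s: both boards are stacked on the third, flush to about 1–2 mm by camera, the gripper is still holding the lid open at about 50°, and the arm was never moved near the mug, the jar or the jug.

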